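# Make up a cooling kit and a soldering kit at the repair bench

### The arm

A 7-joint arm with a two-finger parallel gripper is mounted at the origin on the work surface. World frame = base frame: x ahead of the robot, y to its left, z up, the work surface at z = 0. Lengths are in m, angles in rad, forces in N, time in s.
With the tool pointing down it reaches from about 0.35 to 0.9 m from the base axis. Payload 8.1 kg.
Tool frame: the origin (TCP) lies midway between the tips of the shut fingers; the grasp point (between the pads) lies 19 mm behind it; z points along the fingers, y is the line along which they close (so a half turn about z gives the same grasp; the last joint's range is limited). The gripper opens to 92 mm and grips with 3 to 60 N. Pads are 19 mm wide; open, the fingers measure 130 mm over their backs; the gripper's body (75 mm by 190 mm) begins 47 mm behind the grasp point.
Start: joints at [1.129, 0.434, 0.025, 1.573, -0.012, 1.134, -0.075], TCP at [0.208, -0.589, 0.227] pointing down, gripper open.
Joint ranges: [-2.62, 2.62], [-0.44, 2.09], [-1.27, 1.32], [0.08, 2.57], [-1.32, 4.46], [0.12, 2], [-2.74, 2.74]. Speed limits (rad/s): [2.22, 2.22, 3.01, 3.01, 3.14, 3.14, 3.14].

### API

Orientations are given as a rotation vector (axis times angle).
In Python, from cell import arm gives the robot as it stands.
- The arm moves only by the tool move_arm, never from a script. Its argument "motion" is a list of rows, each an object of numbers: "tx", "ty", "tz": the shift along the tool's x, y, z normalised to -1 to 1, where 1 is 1000 mm; "twist": the turn about the tool's z normalised to -1 to 1, where 1 is pi/2 rad. In form: [{"tx": .., "ty": .., "tz": .., "twist": ..}, ...]. A call has 1 to 12 rows; each row shifts and turns the commanded pose from where the row before left it, along the tool's axes as they then stand; what a row does not reach is not made up. A row lasts 1/10 s, in which the tool goes at most 50 mm and 8.59 degrees, less where a joint would pass 70% of its speed; a pose out of reach is approached as far as the arm can. A call with a number of a shift or a turn outside -1 to 1 is refused whole. A call with a gripper value outside its range is refused whole. "gripper" is the gripper's target within -1 to 1 (shut at 1, half-way at 0, fully open at -1), set as the call begins (left out, the last holds). The fingers move at their own pace and stop on an object; "squeeze" is the grip in N (left out, the last holds). Time passes only in rows, so rows that do not move let the fingers close. It gives the time, the measured TCP pose, the force, the opening and the grip force at its end, in the units of the state.
- arm.observe(): the state, without advancing time (a new reading comes with each control period).
- arm.get_image(name): name is "scene" or "top"; returns the picture (420x560x3 uint8, red, green, blue); there is no depth.
- arm.calibration(name): a dict with "K" (3x3 intrinsics, pixels), "T" (4x4, takes a point from camera to world coordinates). Camera axes: x right, y down, z forward; pixel columns grow to the right and rows downward; lengths in m; the calibration is good to about 2 mm. A picture is of the moment at which its call begins. calibration takes no time and is no camera call.
- arm.sign_off(): hands the job in; it is judged then, once.
Trained networks look in the newest picture that a camera, given by its name, has taken for a name from the list of things; names that differ only in an ending like _2 or _b are one class to them, and where a whole thing is asked for, a point or a joint stands for the part that bears it (a point fixed in the world has none). Each returns a list of dicts, best first, with "conf" (0 to 1); they miss things now and then, are a little off and sometimes report something else, mostly with a low value. They report only what shows in the picture. A call takes as long as a camera call. They do not tell look-alikes from the thing itself.
- arm.look_for(camera, query): "point" ([column, row] as shares, 0 to 1, of the picture: columns of its width, rows of its height, amid what is visible of it).
- arm.regions_of(camera, query): "region" (420x560 bool, what is visible of it) and "point" ([column, row] as shares, 0 to 1, of the picture: columns of its width, rows of its height, amid what is visible of it).
- arm.place_of(camera, query): "point" ([column, row] as shares, 0 to 1, of the picture: columns of its width, rows of its height: a listed point, or the origin of a listed thing).
The state is a dict: "clock": time; "joints": joint angles; "dq": joint speeds; "joint_efforts": joint torques, N m; "position": TCP position; "ee_rot": TCP orientation; "force": force on the tool from outside, world axes, zero at the start; "ft_torque": the same for the moment, N m; "width": opening from 0.0 (shut) to 1.0 (fully open); "gripper_force": force on a finger pad.
Only numpy, scipy, OpenCV 4.12 (cv2) and the standard library are available. Lean on these libraries where they do the work, as an engineer would, in place of code of your own. Each camera call takes 0.05 s, during which the arm holds its last target. There are 200 camera calls.

### The job

Make up two repair kits. In the blue tray go the copper heatsink and the fan, each flat on the white outline of its shape; in the yellow tray go the black flux tub with the red lid, upright on the white ring, and the desoldering pump, which you pull straight forward out of its spring clips and lay in the black cradle. Leave the silver heatsink and the white tub where they are.

Things in the scene. Friction and masses are not known exactly. Their poses are not given: they have to be found in the camera images.
- copper_sink_center (a point): Loose finned copper-coloured heatsink block, 44 mm along its x, 60 mm along its y, 30 mm high, flat sides, 200 to 330 g. Point: its centre, 15 mm above its underside, z up. Goes in the blue tray.
- fan_center (a point): Loose square black cooling fan with white hub, 50 x 50 mm, 20 mm high, 30 to 50 g, lying flat. Point: its centre, 10 mm above its underside, z up, x and y along its sides. Goes in the blue tray, any side foremost, hub side up as it starts.
- flux_tub_center (a point): Closed round black tub with red lid, 42 mm across, 45 mm high, 70 to 115 g. Point: its centre, 22.5 mm above its underside, z up. Goes in the yellow tray.
- pump_center (a point): Desoldering pump: a round bar along its y, held level in the clips of the rack at the start. Aluminium body 18 mm in diameter and 110 mm long with black bands, then a 15 mm thin white nozzle at +y and a 15 mm thin red plunger at -y (140 mm in all), 55 to 90 g. Point: centre of its axis and length, where to grip it (fingers closing across it, from above).
- blue_tray: Fixed blue tray, 170 (x) x 190 (y) mm, walls 4 thick, 14 high, floor top 4 above origin (underside centre). Two white outlines on its floor: a 52 x 68 mm rectangle (long side along y) centred at x 0, y +45 mm, for the heatsink, its long side along the tray's y; a 58 mm square with a circle in it, centred at x 0, y -45 mm, for the fan.
- yellow_tray: Fixed yellow tray, 170 (x) x 190 (y) mm, walls 4 thick, 14 high, floor top 4 above origin (underside centre). White ring, 52 mm across, at x -45, y 0, for the tub. Black cradle at x +45: two V-blocks 12 mm thick at y -46 and +46, grooves along y, sides sloping 30 degrees, 38 mm wide, bottom of V 20 and rims 31 mm above origin. Pump lies along y, centred at y 0, either end first, seated axis 30 mm up.
- rack: Fixed grey rack with two sprung C-clips. Origin: underside, below the pump's clipped axis, which is 85 mm up. Mouths face -x: pull that way; they let go after about 15 mm at 5 to 15 N. Clips 12 mm wide at y -46 and +46, tips at x -15, on posts (x 22 to 34, 93 high). Base y -75 to 75, x -20 to 65, 12 high. Between the clips the bar is free but for a brace behind (x 23 to 33, 42 high).
- silver_sink_center (a point): Loose finned silver heatsink block, 44 mm along its x, 60 mm along its y, 30 mm high, flat sides, 120 g. Point: its centre, 15 mm above its underside, z up. Not wanted: stays where it is.
- white_tub_center (a point): Closed round white tub with blue lid, 42 mm across, 45 mm high, 90 g. Point: its centre, 22.5 mm above its underside, z up. Not wanted: stays where it is.
Not all that is in view belongs to the job. What is shaped like the part that bears fan_center but turquoise is not meant. Leave any turquoise look-alike of the part that bears copper_sink_center alone.

How it is judged:
By the outcome, as a careful person would: the job done as asked, in the order asked, and still so for the second after the job is handed in, with the robot touching nothing.
It also fails if it takes over 106 s, if anything falls off the work surface, if the arm or the gripper's body presses on something with over 40 N, if the wrist force passes 120 N, or if a joint passes its speed limit or range.

## Working session

There is one attempt and no reset: what is moved stays moved. The work goes in short steps, Python scripts to look and compute and a tool call to move; the robot and the scene stay as the last step left them, time stands still between calls to the robot, and variables do not carry over. Pictures are saved under pics/ and viewed, at most 14 in all, crops included, and the job is handed in when it is done.

Besides the shell and the picture viewer there is one more tool, called after "Call:" in YAML: its name, and indented under it one key for each argument. move_arm: Moves the arm, as the interface text tells. Scaled input: -1 to 1 covers 1000 mm each way for a shift and pi/2 rad each way for a turn. Its arguments: {"type":"object","properties":{"motion":{"type":"array","items":{"type":"object","properties":{"tx":{"type":"number"},"ty":{"type":"number"},"tz":{"type":"number"},"twist":{"type":"number"}}}},"gripper":{"type":"number"},"squeeze":{"type":"number"}},"required":["motion"]}

```bash
mkdir -p pics; ls; python3 - <<'E'
from cell import arm
import cv2,numpy as np
for n in ("scene","top"):
    im=arm.get_image(n); cv2.imwrite(f"pics/{n}0.png",im[:,:,::-1])
    c=arm.calibration(n); print(n,np.round(c["K"],1).tolist(),np.round(c["T"],3).tolist())
s=arm.observe(); print({k:np.round(v,3).tolist() for k,v in s.items()})
for q in ["copper_sink_center","fan_center","flux_tub_center","pump_center","blue_tray","yellow_tray","rack","silver_sink_center","white_tub_center"]:
    for n in ("top","scene"):
        print(q,n,[(np.round(np.array(d["point"])*[560,420],1).tolist(),round(d["conf"],2)) for d in arm.place_of(n,q)])
E
```

```text
pics
scene [[389.4, 0.0, 278.7], [0.0, 389.4, 198.8], [0.0, 0.0, 1.0]] [[-0.472, 0.629, -0.618, 1.101], [0.882, 0.345, -0.322, 0.309], [0.011, -0.697, -0.717, 0.729], [0.0, 0.0, 0.0, 1.0]]
top [[404.9, 0.0, 274.8], [0.0, 404.9, 207.6], [0.0, 0.0, 1.0]] [[0.019, -0.989, 0.149, 0.362], [-0.999, -0.024, -0.027, 0.016], [0.03, -0.149, -0.988, 1.084], [0.0, 0.0, 0.0, 1.0]]
{'clock': 0.1, 'joints': [1.129, 0.435, 0.025, 1.574, -0.012, 1.134, -0.075], 'dq': [-0.002, -0.001, -0.001, -0.003, 0.0, -0.002, 0.001], 'joint_efforts': [0.003, -66.913, 0.988, -31.515, -0.061, 0.037, 0.0], 'position': [0.208, -0.589, 0.226], 'ee_rot': [-3.095, -0.529, 0.001], 'force': [0.215, -0.395, -0.77], 'ft_torque': [0.042, -0.012, 0.014], 'gripper_force': 0.0, 'width': 0.998}
copper_sink_center top [([270.1, 241.0], 0.65), ([220.7, 280.4], 0.59)]
copper_sink_center scene [([348.7, 179.9], 0.9), ([292.2, 186.2], 0.8)]
fan_center top [([343.4, 148.4], 0.69), ([297.0, 199.5], 0.63)]
fan_center scene [([246.3, 206.3], 0.77), ([167.5, 228.0], 0.59)]
flux_tub_center top [([239.9, 200.4], 0.58)]
flux_tub_center scene [([299.3, 225.9], 0.69), ([333.3, 201.3], 0.2)]
pump_center top [([282.8, 152.1], 0.72)]
pump_center scene [([233.5, 222.3], 0.78)]
blue_tray top [([393.2, 217.5], 0.82)]
blue_tray scene [([173.2, 168.2], 0.72)]
yellow_tray top [([142.3, 196.9], 0.94)]
yellow_tray scene [([410.2, 270.7], 0.76)]
rack top [([283.6, 158.8], 0.61)]
rack scene [([236.8, 248.4], 0.8)]
silver_sink_center top [([318.4, 240.7], 0.64)]
silver_sink_center scene [([251.1, 174.1], 0.85)]
white_tub_center top [([228.2, 237.9], 0.73)]
white_tub_center scene [([333.0, 198.5], 0.57)]
```

View pics/top0.png

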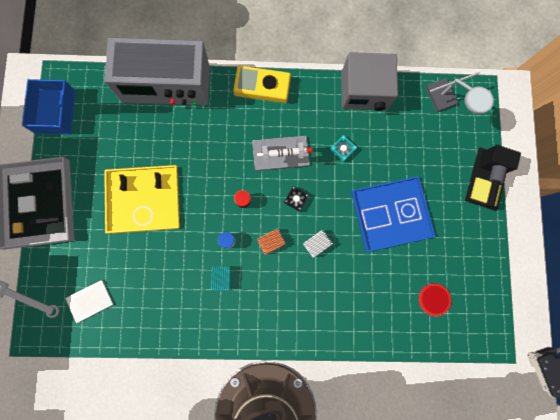

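View pics/scene0.png

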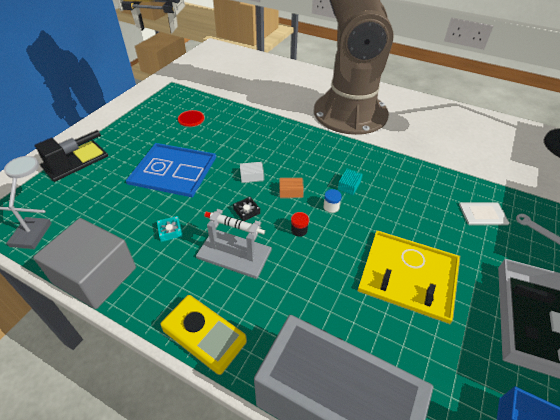

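The top view shows the copper sink at (271,241), the black fan at (297,199), the red-lid tub at (242,199) and the pump in its rack at (283,152). The blue tray is at (393,215) and the yellow tray at (142,198). The turquoise look-alikes are at (343,148) and (221,279). Next I'll fit object poses from the silhouettes in both cameras.

```bash
cat > h.py <<'E'
from cell import arm
import numpy as np, cv2
from scipy.optimize import minimize
def box(x0,x1,y0,y1,z0,z1): return np.array([[x,y,z] for x in(x0,x1) for y in(y0,y1) for z in(z0,z1)])/1000
a=np.linspace(0,2*np.pi,40)
def cyl(r,z0,z1): return np.array([[r*np.cos(t),r*np.sin(t),z] for t in a for z in(z0,z1)])/1000
def bar(r,y0,y1,z): return np.array([[r*np.cos(t),y,z+r*np.sin(t)] for t in a for y in(y0,y1)])/1000
M={"copper_sink_center":[box(-22,22,-30,30,0,30)],"fan_center":[box(-25,25,-25,25,0,20)],
"flux_tub_center":[cyl(21,0,45)],"blue_tray":[box(-85,85,-95,95,0,14)],"yellow_tray":[box(-85,85,-95,95,0,14)],
"pump_center":[bar(9,-55,55,85),bar(4,-70,70,85)]}
M["yellow_tray"]+=[box(26,64,y-6,y+6,4,31) for y in(-46,46)]
def proj(n,P):
    c=arm.calibration(n); T=np.linalg.inv(c["T"]); q=(P@T[:3,:3].T+T[:3,3])@np.array(c["K"]).T
    return q[:,:2]/q[:,2:]
def unproj(n,p,z):
    c=arm.calibration(n); T=np.array(c["T"]); d=T[:3,:3]@np.linalg.inv(c["K"])@[*p,1]
    return T[:3,3]+d*(z-T[2,3])/d[2]
def sil(n,parts,x,y,w,dz=0,S=4):
    m=np.zeros((420*S,560*S),np.uint8);R=np.array([[np.cos(w),-np.sin(w),0],[np.sin(w),np.cos(w),0],[0,0,1]])
    for p in parts:
        q=(proj(n,p@R.T+[x,y,dz])+.5)*S
        cv2.fillConvexPoly(m,cv2.convexHull(np.round(q).astype(np.int32)),1)
    return m>0
def fit(name,masks,g,dz=0):
    big={n:cv2.resize(m.astype(np.uint8),None,fx=4,fy=4,interpolation=cv2.INTER_LINEAR if 0 else 0)>0 for n,m in masks.items()}
    def cost(v):
        return sum(1-(s&b).sum()/max(1,(s|b).sum()) for n,b in big.items() for s in[sil(n,M[name],*v,dz)])
    best=None
    for w in (g[2],g[2]+.25,g[2]-.25,g[2]+.5,g[2]-.5):
        r=minimize(cost,[g[0],g[1],w],method="Nelder-Mead",options=dict(initial_simplex=np.array([g[0],g[1],w])+np.array([[0,0,0],[.01,0,0],[0,.01,0],[0,0,.15]]),maxfev=90,xatol=1e-4))
        if best is None or r.fun<best.fun: best=r
    return best
def mask(n,q,near=None):
    L=arm.regions_of(n,q)
    if near is not None: L=sorted(L,key=lambda d:np.hypot(*(np.array(d["point"])*[560,420]-near)))
    return L[0]["region"],np.array(L[0]["point"])*[560,420]
E
cat > f.py <<'E'
from h import *
near={"copper_sink_center":((271,241),(291,187)),"fan_center":((297,199),(246,208)),"flux_tub_center":((242,199),(300,225)),"pump_center":((283,152),(233,222)),"blue_tray":((393,215),(172,170)),"yellow_tray":((142,198),(410,275))}
ov={n:arm.get_image(n)[:,:,::-1].copy() for n in("top","scene")}
for q,(t,s) in near.items():
    ms={}
    for n,p in(("top",t),("scene",s)):
        try: ms[n],pt=mask(n,q,p); 
        except IndexError: print("miss",n,q); continue
        print(n,q,pt.round(),ms[n].sum())
    g=unproj("top",t,.085 if q=="pump_center" else .015)
    r=fit(q,ms,[g[0],g[1],0]); print(q,"joint",r.x.round(4),round(r.fun,3))
    for n in ms: 
        r1=fit(q,{n:ms[n]},r.x); print("   ",n,r1.x.round(4),round(r1.fun,3))
        c,_=cv2.findContours(sil(n,M[q],*r.x,S=1).astype(np.uint8),0,2); cv2.drawContours(ov[n],c,-1,(255,0,255),1)
cv2.imwrite("pics/ov_top.png",cv2.resize(ov["top"][110:300,90:450],None,fx=2.2,fy=2.2))
cv2.imwrite("pics/ov_scene.png",cv2.resize(ov["scene"][130:330,110:480],None,fx=2.1,fy=2.1))
E
python3 f.py
```

```text
top copper_sink_center [270. 242.] 386
scene copper_sink_center [293. 185.] 422
copper_sink_center joint [ 0.4338 -0.004   0.4995] 0.199
    top [ 0.4337 -0.0032  0.5113] 0.075
    scene [ 0.4319 -0.0065  0.5282] 0.105
top fan_center [300. 198.] 334
scene fan_center [247. 208.] 422
fan_center joint [ 0.5502 -0.0704 -0.4929] 0.191
    top [ 0.5508 -0.069  -0.4919] 0.106
    scene [ 0.5497 -0.0713 -0.491 ] 0.058
miss top flux_tub_center
scene flux_tub_center [299. 224.] 380
flux_tub_center joint [ 0.5423  0.0731 -0.341 ] 0.077
    scene [ 0.5423  0.073  -0.3124] 0.075
top pump_center [290. 152.] 282
scene pump_center [231. 221.] 340
pump_center joint [ 0.6574 -0.0373  0.1226] 0.623
    top [ 0.6582 -0.0371  0.122 ] 0.277Traceback (most recent call last):
  File "f.py", line 13, in <module>
    r1=fit(q,{n:ms[n]},r.x); print("   ",n,r1.x.round(4),round(r1.fun,3))
  File "h.py", line 30, in fit
    r=minimize(cost,[g[0],g[1],w],method="Nelder-Mead",options=dict(initial_simplex=np.array([g[0],g[1],w])+np.array([[0,0,0],[.01,0,0],[0,.01,0],[0,0,.15]]),maxfev=90,xatol=1e-4))
    res = _minimize_neldermead(fun, x0, args, callback, bounds=bounds,
                               **options)
    fxcc = func(xcc)
    fx = function(np.copy(x), *(wrapper_args + args))
  File "h.py", line 27, in cost
    return sum(1-(s&b).sum()/max(1,(s|b).sum()) for n,b in big.items() for s in[sil(n,M[name],*v,dz)])
  File "h.py", line 27, in <genexpr>
    return sum(1-(s&b).sum()/max(1,(s|b).sum()) for n,b in big.items() for s in[sil(n,M[name],*v,dz)])
                                                                                ~~~^^^^^^^^^^^^^^^^^
  File "h.py", line 21, in sil
    q=(proj(n,p@R.T+[x,y,dz])+.5)*S
       ~~~~^^^^^^^^^^^^^^^^^^
  File "h.py", line 13, in proj
    c=arm.calibration(n); T=np.linalg.inv(c["T"]); q=(P@T[:3,:3].T+T[:3,3])@np.array(c["K"]).T
ValueError: time passes only in moves, steps and waits
```

```bash
python3 - <<'E'
s=open('h.py').read()
s=s.replace('def box','CAL={n:arm.calibration(n) for n in("top","scene")}\ndef box',1).replace('c=arm.calibration(n)','c=CAL[n]')
s+='''
M["rack"]=[box(-20,65,-75,75,0,12),box(23,33,-40,40,0,42)]+M["pump_center"]
for y in(-46,46): M["rack"]+=[box(22,34,y-6,y+6,0,93),box(-15,30,y-6,y+6,74,96)]
'''
open('h.py','w').write(s)
f=open('f.py').read()
f=f.replace('near={','near={"rack":((283,158),(236,240)),').replace('"pump_center":((283,152),(233,222)),','')
f=f.replace('        print(n,q,pt','        if q=="rack": ms[n]=ms[n]|mask(n,"pump_center",p)[0]\n        print(n,q,pt')
f=f.replace('.085 if q=="pump_center" else .015','.04 if q=="rack" else .015')
f=f.replace('"copper_sink_center":((271,241),(291,187)),"fan_center":((297,199),(246,208)),','')
open('f.py','w').write(f)
E
time python3 f.py
```

```text
top rack [280. 156.] 1632
scene rack [232. 249.] 2899
rack joint [ 0.6558 -0.0287  0.1312] 0.138
    top [ 0.6565 -0.0272  0.1109] 0.066
    scene [ 0.6555 -0.0296  0.1302] 0.059
top flux_tub_center [241. 202.] 216
scene flux_tub_center [299. 224.] 383
flux_tub_center joint [0.5431 0.074  0.3077] 0.241
    top [0.5431 0.0753 0.1462] 0.124
    scene [ 0.5428  0.0727 -0.1466] 0.086
top blue_tray [394. 214.] 4441
scene blue_tray [172. 170.] 3157
blue_tray joint [ 0.5165 -0.3321  0.2303] 0.051
    top [ 0.5173 -0.3308  0.2314] 0.021
    scene [ 0.5157 -0.3332  0.238 ] 0.02
top yellow_tray [142. 198.] 4594
miss scene yellow_tray
yellow_tray joint [0.5405 0.3435 0.0887] 0.026
    top [0.5404 0.3434 0.0885] 0.025
real	0m55.351s
user	0m41.847s
sys	0m10.221s
```

View pics/ov_top.png

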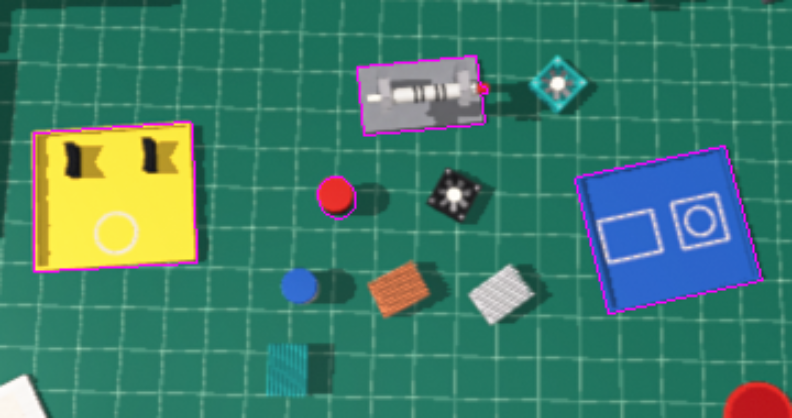

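```bash
python3 - <<'E'
from cell import arm
import numpy as np
from scipy.spatial.transform import Rotation as R
s=arm.observe(); print(s["clock"],s["position"],R.from_rotvec(s["ee_rot"]).as_matrix().round(3))
E
```

```text
2.1 [ 0.2076876  -0.58949205  0.2267133 ] [[ 0.943  0.332 -0.   ]
 [ 0.332 -0.943  0.   ]
 [-0.    -0.    -1.   ]]
```

Overlays match. Now a small planner that turns waypoints into row values.

```bash
cat > p.py <<'E'
import sys,numpy as np
from cell import arm
from scipy.spatial.transform import Rotation as R
def pose():
    s=arm.observe(); m=R.from_rotvec(s["ee_rot"]).as_matrix(); return np.array(s["position"]),np.arctan2(m[1,0],m[0,0]),s
def plan(wps,start=None,step=.042):
    if start is None:
        p,t,s=pose(); print("now",p.round(4),round(t,4),"q",np.round(s["joints"],2),"w",round(s["width"],3),"clk",s["clock"])
    else: p,t=np.array(start[:3]),start[3]
    for x,y,z,th in wps:
        d=np.array([x,y,z])-p; dt=(th-t+np.pi)%(2*np.pi)-np.pi
        n=max(int(np.ceil(abs(dt)/.145)),0)
        if n: print(f"twist total {-dt/(np.pi/2):.4f}: {n} x {-dt/(np.pi/2)/n:.4f}")
        t+=dt; v=np.array([d[0]*np.cos(t)+d[1]*np.sin(t),d[0]*np.sin(t)-d[1]*np.cos(t),-d[2]])
        m=int(np.ceil(np.linalg.norm(d)/step)); 
        if m: print(f"shift tot {v.round(4)}: {m} x {(v/m).round(4)}")
        p=np.array([x,y,z])
E
cat > a.py <<'E'
from p import *
th=.505+np.pi/2
plan([(.2077,-.5895,.2267,th),(.4338,-.004,.2,th),(.4338,-.004,.06,th),(.4338,-.004,.008,th)])
E
python3 a.py
```

```text
now [ 0.2077 -0.5895  0.2267] 0.3387 q [ 1.13  0.43  0.03  1.57 -0.01  1.13 -0.08] w 0.995 clk 2.1
twist total -1.1059: 12 x -0.0922
shift tot [-0.  0.  0.]: 1 x [-0.  0.  0.]
shift tot [0.403  0.4811 0.0267]: 15 x [0.0269 0.0321 0.0018]
shift tot [0.   0.   0.14]: 4 x [0.    0.    0.035]
shift tot [0.    0.    0.052]: 2 x [0.    0.    0.026]
```

Call:
move_arm:
  motion:
    - {"twist": -0.0922}
    - {"twist": -0.0922}
    - {"twist": -0.0922}
    - {"twist": -0.0922}
    - {"twist": -0.0922}
    - {"twist": -0.0922}
    - {"twist": -0.0922}
    - {"twist": -0.0922}
    - {"twist": -0.0922}
    - {"twist": -0.0922}
    - {"twist": -0.0922}
    - {"twist": -0.0917}
  gripper: -1
  squeeze: 30

```text
invalid input
```

Call:
move_arm:
  motion:
    - {"tx": 0.0269, "ty": 0.0321}
    - {"tx": 0.0269, "ty": 0.0321}
    - {"tx": 0.0269, "ty": 0.0321}
    - {"tx": 0.0269, "ty": 0.0321}
    - {"tx": 0.0269, "ty": 0.0321}
    - {"tx": 0.0269, "ty": 0.0321}
    - {"tx": 0.0269, "ty": 0.0321}
    - {"tx": 0.0269, "ty": 0.0321}
    - {"tx": 0.0269, "ty": 0.0321}
    - {"tx": 0.0269, "ty": 0.0321}

```text
invalid input
```

Call:
move_arm:
  motion:
    - {"tx": 0.0269, "ty": 0.0321}
    - {"tx": 0.0269, "ty": 0.0321}
    - {"tx": 0.0269, "ty": 0.0321}
    - {"tx": 0.0269, "ty": 0.0321}
    - {"tx": 0.0264, "ty": 0.0316}
    - {}

```text
invalid input
```

```bash
python3 a.py
```

```text
now [ 0.2077 -0.5895  0.2267] 0.3387 q [ 1.13  0.43  0.03  1.57 -0.01  1.13 -0.08] w 0.995 clk 2.1
twist total -1.1059: 12 x -0.0922
shift tot [-0.  0.  0.]: 1 x [-0.  0.  0.]
shift tot [0.403  0.4811 0.0267]: 15 x [0.0269 0.0321 0.0018]
shift tot [0.   0.   0.14]: 4 x [0.    0.    0.035]
shift tot [0.    0.    0.052]: 2 x [0.    0.    0.026]
```

All keys are probably required in each row.

Call:
move_arm:
  motion:
    - {"tx": 0, "ty": 0, "tz": 0, "twist": -0.0922}
    - {"tx": 0, "ty": 0, "tz": 0, "twist": -0.0922}
    - {"tx": 0, "ty": 0, "tz": 0, "twist": -0.0922}
    - {"tx": 0, "ty": 0, "tz": 0, "twist": -0.0922}
    - {"tx": 0, "ty": 0, "tz": 0, "twist": -0.0922}
    - {"tx": 0, "ty": 0, "tz": 0, "twist": -0.0922}
    - {"tx": 0, "ty": 0, "tz": 0, "twist": -0.0922}
    - {"tx": 0, "ty": 0, "tz": 0, "twist": -0.0922}
    - {"tx": 0, "ty": 0, "tz": 0, "twist": -0.0922}
    - {"tx": 0, "ty": 0, "tz": 0, "twist": -0.0922}
    - {"tx": 0, "ty": 0, "tz": 0, "twist": -0.0922}
    - {"tx": 0, "ty": 0, "tz": 0, "twist": -0.0917}
  gripper: -1
  squeeze: 30

```text
clock: 3.3
position: [0.2076, -0.5895, 0.2268]
ee_rot: [1.588, 2.711, -0.0]
force: [-0.5, -0.5, -0.1]
width: 1.004
gripper_force: 0.0
```

Call:
move_arm:
  motion:
    - {"tx": 0.0269, "ty": 0.0321, "tz": 0, "twist": 0}
    - {"tx": 0.0269, "ty": 0.0321, "tz": 0, "twist": 0}
    - {"tx": 0.0269, "ty": 0.0321, "tz": 0, "twist": 0}
    - {"tx": 0.0269, "ty": 0.0321, "tz": 0, "twist": 0}
    - {"tx": 0.0269, "ty": 0.0321, "tz": 0, "twist": 0}
    - {"tx": 0.0269, "ty": 0.0321, "tz": 0, "twist": 0}
    - {"tx": 0.0269, "ty": 0.0321, "tz": 0, "twist": 0}
    - {"tx": 0.0269, "ty": 0.0321, "tz": 0, "twist": 0}
    - {"tx": 0.0269, "ty": 0.0321, "tz": 0, "twist": 0}
    - {"tx": 0.0269, "ty": 0.0321, "tz": 0, "twist": 0}
    - {"tx": 0.0269, "ty": 0.0321, "tz": 0, "twist": 0}
    - {"tx": 0.0269, "ty": 0.0321, "tz": 0, "twist": 0}

```text
clock: 4.5
position: [0.389, -0.1191, 0.2271]
ee_rot: [1.596, 2.705, -0.0]
force: [1.3, -1.1, -1.1]
width: 1.001
gripper_force: 0.0
```

Call:
move_arm:
  motion:
    - {"tx": 0.0269, "ty": 0.0321, "tz": 0, "twist": 0}
    - {"tx": 0.0269, "ty": 0.0321, "tz": 0, "twist": 0}
    - {"tx": 0.0265, "ty": 0.0317, "tz": 0, "twist": 0}
    - {"tx": 0, "ty": 0, "tz": 0.03, "twist": 0}
    - {"tx": 0, "ty": 0, "tz": 0.03, "twist": 0}
    - {"tx": 0, "ty": 0, "tz": 0, "twist": 0}

```text
clock: 5.1
position: [0.4314, -0.004, 0.1641]
ee_rot: [-1.592, -2.703, 0.004]
force: [-0.5, -0.2, 0.8]
width: 0.999
gripper_force: 0.0
```

```bash
python3 a.py
```

```text
now [ 0.4314 -0.004   0.1641] 2.0769 q [ 0.51  0.29 -0.75  2.05  0.25  0.9   0.13] w 0.999 clk 5.1
twist total 0.0007: 1 x 0.0007
shift tot [-0.4042 -0.4791 -0.0626]: 15 x [-0.0269 -0.0319 -0.0042]
shift tot [0.403  0.4811 0.0267]: 15 x [0.0269 0.0321 0.0018]
shift tot [0.   0.   0.14]: 4 x [0.    0.    0.035]
shift tot [0.    0.    0.052]: 2 x [0.    0.    0.026]
```

Call:
move_arm:
  motion:
    - {"tx": 0, "ty": 0, "tz": 0.035, "twist": 0}
    - {"tx": 0, "ty": 0, "tz": 0.035, "twist": 0}
    - {"tx": 0, "ty": 0, "tz": 0.03, "twist": 0}
    - {"tx": 0, "ty": 0, "tz": 0.025, "twist": 0}
    - {"tx": 0, "ty": 0, "tz": 0.02, "twist": 0}
    - {"tx": 0, "ty": 0, "tz": 0.01, "twist": 0}
    - {"tx": 0, "ty": 0, "tz": 0, "twist": 0}

```text
clock: 5.8
position: [0.4339, -0.0043, 0.0117]
ee_rot: [-1.596, -2.705, 0.001]
force: [0.1, -0.2, 0.5]
width: 1.0
gripper_force: 0.0
```

Call:
move_arm:
  motion:
    - {"tx": 0, "ty": 0, "tz": 0, "twist": 0}
    - {"tx": 0, "ty": 0, "tz": 0, "twist": 0}
    - {"tx": 0, "ty": 0, "tz": 0, "twist": 0}
    - {"tx": 0, "ty": 0, "tz": 0, "twist": 0}
    - {"tx": 0, "ty": 0, "tz": 0, "twist": 0}
    - {"tx": 0, "ty": 0, "tz": 0, "twist": 0}
    - {"tx": 0, "ty": 0, "tz": 0, "twist": 0}
  gripper: 1

```text
clock: 6.5
position: [0.4335, -0.0041, 0.0117]
ee_rot: [-1.596, -2.706, 0.001]
force: [-0.6, -1.6, 4.4]
width: 0.476
gripper_force: 30.0
```

```bash
cat > b.py <<'E'
from p import *
import sys
B=(.5165,-.3321,.232); Y=(.5398,.3422,.0885)
def tw(T,x,y): c,s=np.cos(T[2]),np.sin(T[2]); return T[0]+c*x-s*y,T[1]+s*x+c*y
if __name__=="__main__":
    x,y=tw(B,0,45e-3); th=B[2]+np.pi/2; print(x,y)
    p,t,s=pose(); z=p[2]
    plan([(p[0],p[1],.15,t),(x,y,.15,th),(x,y,z+.006,th)])
E
python3 b.py
```

```text
0.5061534020417563 -0.288305617818144
now [ 0.4335 -0.0041  0.0117] 2.0758 q [ 0.32  0.53 -0.56  2.21  0.55  0.54 -0.16] w 0.476 clk 6.5
shift tot [ 0.      0.     -0.1383]: 4 x [ 0.      0.     -0.0346]
twist total 0.1738: 2 x 0.0869
shift tot [-0.2933  0.0054 -0.    ]: 7 x [-0.0419  0.0008 -0.    ]
shift tot [0.     0.     0.1323]: 4 x [0.     0.     0.0331]
```

Call:
move_arm:
  motion:
    - {"tx": 0, "ty": 0, "tz": -0.02, "twist": 0}
    - {"tx": 0, "ty": 0, "tz": -0.04, "twist": 0}
    - {"tx": 0, "ty": 0, "tz": -0.04, "twist": 0}
    - {"tx": 0, "ty": 0, "tz": -0.038, "twist": 0.0869}
    - {"tx": 0, "ty": 0, "tz": 0, "twist": 0.0869}
  squeeze: 40

```text
clock: 7.0
position: [0.4361, -0.0034, 0.1537]
ee_rot: [1.953, 2.454, 0.007]
force: [1.3, 0.1, -3.8]
width: 0.473
gripper_force: 40.0
```

Call:
move_arm:
  motion:
    - {"tx": -0.03, "ty": 0.0005, "tz": 0, "twist": 0}
    - {"tx": -0.04, "ty": 0.0008, "tz": 0, "twist": 0}
    - {"tx": -0.04, "ty": 0.0008, "tz": 0, "twist": 0}
    - {"tx": -0.04, "ty": 0.0008, "tz": 0, "twist": 0}
    - {"tx": -0.04, "ty": 0.0008, "tz": 0, "twist": 0}
    - {"tx": -0.04, "ty": 0.0008, "tz": 0, "twist": 0}
    - {"tx": -0.04, "ty": 0.0008, "tz": 0, "twist": 0}
    - {"tx": -0.0233, "ty": 0.0, "tz": 0, "twist": 0}
    - {"tx": 0, "ty": 0, "tz": 0, "twist": 0}
    - {"tx": 0, "ty": 0, "tz": 0, "twist": 0}

```text
clock: 8.0
position: [0.5056, -0.288, 0.1489]
ee_rot: [-1.949, -2.461, -0.0]
force: [-0.1, 0.2, -3.9]
width: 0.473
gripper_force: 40.0
```

```bash
python3 - <<'E'
from b import *
x,y=tw(B,0,45e-3); th=B[2]+np.pi/2; plan([(x,y,.06,th),(x,y,.018,th)])
E
```

```text
now [ 0.5056 -0.288   0.1489] 1.802 q [ 0.82  0.51 -0.56  1.74  0.31  0.99  0.37] w 0.473 clk 8.0
twist total -0.0005: 1 x -0.0005
shift tot [-0.0004  0.0004  0.0889]: 3 x [-0.0001  0.0001  0.0296]
shift tot [0.    0.    0.042]: 1 x [0.    0.    0.042]
```

Call:
move_arm:
  motion:
    - {"tx": 0, "ty": 0, "tz": 0.03, "twist": 0}
    - {"tx": 0, "ty": 0, "tz": 0.035, "twist": 0}
    - {"tx": 0, "ty": 0, "tz": 0.03, "twist": 0}
    - {"tx": 0, "ty": 0, "tz": 0.02, "twist": 0}
    - {"tx": 0, "ty": 0, "tz": 0.01, "twist": 0}
    - {"tx": 0, "ty": 0, "tz": 0.005, "twist": 0}
    - {"tx": 0, "ty": 0, "tz": 0.002, "twist": 0}
    - {"tx": 0, "ty": 0, "tz": 0, "twist": 0}

```text
clock: 8.8
position: [0.5068, -0.2881, 0.0185]
ee_rot: [1.948, 2.463, 0.0]
force: [0.5, -0.4, -2.9]
width: 0.476
gripper_force: 40.0
```

```bash
cat > v.py <<'E'
import sys
from h import *
# v.py tag  u0 u1 v0 v1 (top)  u0 u1 v0 v1 (scene)
a=list(map(int,sys.argv[2:])); o=[]
for n,(u0,u1,v0,v1) in(("top",a[:4]),("scene",a[4:])):
    im=arm.get_image(n)[v0:v1,u0:u1,::-1]; o.append(cv2.resize(im,(390,390*(v1-v0)//(u1-u0)),interpolation=cv2.INTER_CUBIC))
h=max(i.shape[0] for i in o); o=[cv2.copyMakeBorder(i,0,h-i.shape[0],0,10,0) for i in o]
cv2.imwrite(f"pics/{sys.argv[1]}.png",np.hstack(o))
E
python3 v.py c1 340 450 170 260 120 230 130 210
```

```text
(no output)
```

View pics/c1.png

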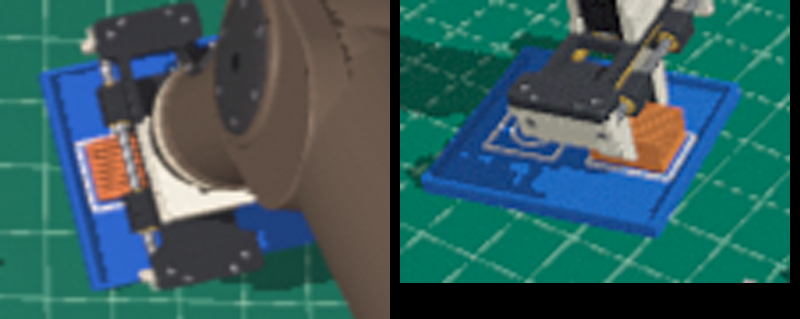

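Call:
move_arm:
  motion:
    - {"tx": 0, "ty": 0, "tz": 0.0015, "twist": 0}
    - {"tx": 0, "ty": 0, "tz": 0.001, "twist": 0}
    - {"tx": 0, "ty": 0, "tz": 0, "twist": 0}

```text
clock: 9.2
position: [0.5066, -0.2885, 0.0158]
ee_rot: [1.949, 2.463, -0.0]
force: [-0.9, 0.4, 4.1]
width: 0.475
gripper_force: 40.0
```

Call:
move_arm:
  motion:
    - {"tx": 0, "ty": 0, "tz": 0, "twist": 0}
    - {"tx": 0, "ty": 0, "tz": 0, "twist": 0}
    - {"tx": 0, "ty": 0, "tz": 0, "twist": 0}
    - {"tx": 0, "ty": 0, "tz": -0.01, "twist": 0}
    - {"tx": 0, "ty": 0, "tz": -0.03, "twist": 0}
    - {"tx": 0, "ty": 0, "tz": -0.04, "twist": 0}
    - {"tx": 0, "ty": 0, "tz": -0.04, "twist": 0}
    - {"tx": 0, "ty": 0, "tz": -0.04, "twist": 0}
  gripper: -0.5

```text
clock: 10.0
position: [0.5062, -0.2878, 0.1776]
ee_rot: [1.949, 2.464, 0.001]
force: [1.4, -0.3, -0.3]
width: 0.749
gripper_force: 0.0
```

```bash
cat > fanpl.py <<'E'
from b import *
F=(.5502,-.0707,-.492); th=F[2]+np.pi
# close dir (sin th,-cos th); offset 6mm along -long axis
print("close",np.sin(th),-np.cos(th)); off=.005*np.array([np.cos(th),np.sin(th)])
x,y=np.array(F[:2])+off; print("off",off)
plan([(x,y,.18,th),(x,y,.003,th)])
E
python3 fanpl.py
```

```text
close 0.4723896114604722 0.8813898427961512
off [-0.00440695  0.00236195]
now [ 0.5062 -0.2878  0.1776] 1.8033 q [ 0.83  0.48 -0.57  1.71  0.29  1.04  0.39] w 0.749 clk 10.0
twist total -0.5388: 6 x -0.0898
shift tot [ 0.0688  0.2122 -0.0024]: 6 x [ 0.0115  0.0354 -0.0004]
shift tot [0.    0.    0.177]: 5 x [0.     0.     0.0354]
```

Call:
move_arm:
  motion:
    - {"tx": 0, "ty": 0, "tz": 0, "twist": -0.0898}
    - {"tx": 0, "ty": 0, "tz": 0, "twist": -0.0898}
    - {"tx": 0, "ty": 0, "tz": 0, "twist": -0.0898}
    - {"tx": 0, "ty": 0, "tz": 0, "twist": -0.0898}
    - {"tx": 0, "ty": 0, "tz": 0, "twist": -0.0898}
    - {"tx": 0, "ty": 0, "tz": 0, "twist": -0.0898}
    - {"tx": 0.0115, "ty": 0.0354, "tz": 0, "twist": 0}
    - {"tx": 0.0115, "ty": 0.0354, "tz": 0, "twist": 0}
    - {"tx": 0.0115, "ty": 0.0354, "tz": 0, "twist": 0}
    - {"tx": 0.0115, "ty": 0.0354, "tz": 0, "twist": 0}
    - {"tx": 0.0115, "ty": 0.0354, "tz": 0, "twist": 0}
    - {"tx": 0.0113, "ty": 0.0352, "tz": 0, "twist": 0}

```text
clock: 11.2
position: [0.5461, -0.0672, 0.176]
ee_rot: [0.766, 3.046, -0.0]
force: [-0.3, -0.4, 0.3]
width: 0.751
gripper_force: 0.0
```

Call:
move_arm:
  motion:
    - {"tx": 0, "ty": 0, "tz": 0.02, "twist": 0}
    - {"tx": 0, "ty": 0, "tz": 0.035, "twist": 0}
    - {"tx": 0, "ty": 0, "tz": 0.03, "twist": 0}
    - {"tx": 0, "ty": 0, "tz": 0, "twist": 0}
    - {"tx": 0, "ty": 0, "tz": 0, "twist": 0}

```text
clock: 11.7
position: [0.5461, -0.0684, 0.0911]
ee_rot: [-0.765, -3.047, -0.0]
force: [0.7, 0.3, 1.4]
width: 0.751
gripper_force: 0.0
```

```bash
python3 fanpl.py; cat > fc.py <<'E'
from h import *
import sys
q,z,x,y,w=sys.argv[1],*map(float,sys.argv[2:6])
ms={}
for n in("top","scene"):
    try: ms[n]=mask(n,q,proj(n,np.array([[x,y,z+.02]]))[0])[0]; print(n,ms[n].sum())
    except IndexError: print("miss",n)
r=fit(q,ms,[x,y,w],z); print("joint",r.x.round(4),round(r.fun,3))
for n in ms: r1=fit(q,{n:ms[n]},r.x,z); print(n,r1.x.round(4),round(r1.fun,3))
E
python3 fc.py copper_sink_center .004 .506 -.288 .232; python3 v.py c2 340 450 170 260 120 230 130 210
```

```text
close 0.4723896114604722 0.8813898427961512
off [-0.00440695  0.00236195]
now [ 0.5461 -0.0684  0.0911] 2.6495 q [ 0.55  0.59 -0.75  1.86  0.5   0.89  0.64] w 0.751 clk 11.7
twist total -0.0000: 1 x -0.0000
shift tot [ 0.0003 -0.0001 -0.0889]: 3 x [ 0.0001 -0.     -0.0296]
shift tot [0.    0.    0.177]: 5 x [0.     0.     0.0354]
top 188
scene 243
joint [ 0.5096 -0.2817  0.4224] 1.083
top [ 0.5062 -0.2695  0.6152] 0.572
scene [ 0.5053 -0.2817  0.7708] 0.469
```

View pics/c2.png

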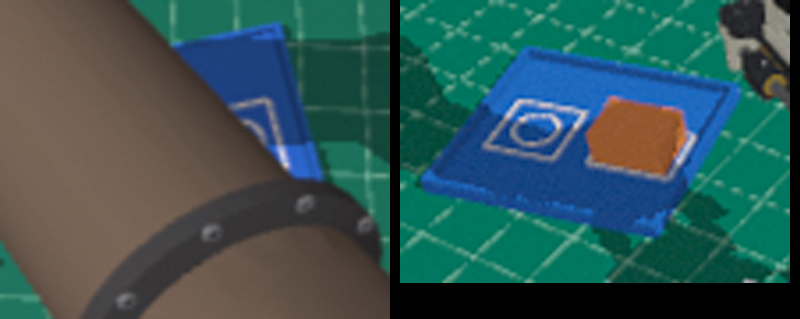

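Call:
move_arm:
  motion:
    - {"tx": 0, "ty": 0, "tz": 0.02, "twist": 0}
    - {"tx": 0, "ty": 0, "tz": 0.025, "twist": 0}
    - {"tx": 0, "ty": 0, "tz": 0.02, "twist": 0}
    - {"tx": 0, "ty": 0, "tz": 0.015, "twist": 0}
    - {"tx": 0, "ty": 0, "tz": 0.006, "twist": 0}
    - {"tx": 0, "ty": 0, "tz": 0, "twist": 0}

```text
clock: 12.5
position: [0.546, -0.0686, 0.0041]
ee_rot: [-0.766, -3.046, 0.0]
force: [-0.1, -0.4, 0.0]
width: 0.749
gripper_force: 0.0
```

Call:
move_arm:
  motion:
    - {"tx": 0, "ty": 0, "tz": 0, "twist": 0}
    - {"tx": 0, "ty": 0, "tz": 0, "twist": 0}
    - {"tx": 0, "ty": 0, "tz": 0, "twist": 0}
    - {"tx": 0, "ty": 0, "tz": 0, "twist": 0}
    - {"tx": 0, "ty": 0, "tz": 0, "twist": 0}
  gripper: 1
  squeeze: 15

```text
clock: 13.0
position: [0.5465, -0.0687, 0.005]
ee_rot: [0.765, 3.046, -0.0]
force: [-0.8, -0.1, 7.0]
width: 0.537
gripper_force: 15.0
```

```bash
cat > fp.py <<'E'
from b import *
off=.005
th0=B[2]+np.pi/2            # closing along tray x; fan yaw = th-pi (mod pi/2)
x,y=tw(B,0,-45e-3); 
th=th0; x+=off*np.cos(th); y+=off*np.sin(th)
p,t,s=pose(); plan([(p[0],p[1],.15,t),(x,y,.15,th),(x,y,.012,th)])
E
python3 fp.py
```

```text
now [ 0.5465 -0.0687  0.005 ] 2.6492 q [ 0.49  0.7  -0.65  1.92  0.62  0.73  0.54] w 0.537 clk 13.0
shift tot [ 0.     0.    -0.145]: 4 x [ 0.      0.     -0.0363]
twist total 0.5388: 6 x 0.0898
shift tot [-0.2895 -0.0898 -0.    ]: 8 x [-0.0362 -0.0112 -0.    ]
shift tot [0.    0.    0.138]: 4 x [0.     0.     0.0345]
```

Call:
move_arm:
  motion:
    - {"tx": 0, "ty": 0, "tz": -0.02, "twist": 0}
    - {"tx": 0, "ty": 0, "tz": -0.035, "twist": 0}
    - {"tx": 0, "ty": 0, "tz": -0.045, "twist": 0}
    - {"tx": 0, "ty": 0, "tz": -0.045, "twist": 0.0898}
    - {"tx": 0, "ty": 0, "tz": 0, "twist": 0.0898}
    - {"tx": 0, "ty": 0, "tz": 0, "twist": 0.0898}
    - {"tx": 0, "ty": 0, "tz": 0, "twist": 0.0898}
    - {"tx": 0, "ty": 0, "tz": 0, "twist": 0.0898}
    - {"tx": 0, "ty": 0, "tz": 0, "twist": 0.0898}

```text
clock: 13.9
position: [0.5458, -0.0686, 0.1493]
ee_rot: [1.956, 2.458, -0.0]
force: [0.8, -0.1, -0.7]
width: 0.542
gripper_force: 15.0
```

Call:
move_arm:
  motion:
    - {"tx": -0.0362, "ty": -0.0112, "tz": 0, "twist": 0}
    - {"tx": -0.0362, "ty": -0.0112, "tz": 0, "twist": 0}
    - {"tx": -0.0362, "ty": -0.0112, "tz": 0, "twist": 0}
    - {"tx": -0.0362, "ty": -0.0112, "tz": 0, "twist": 0}
    - {"tx": -0.0362, "ty": -0.0112, "tz": 0, "twist": 0}
    - {"tx": -0.0362, "ty": -0.0112, "tz": 0, "twist": 0}
    - {"tx": -0.0362, "ty": -0.0112, "tz": 0, "twist": 0}
    - {"tx": -0.0361, "ty": -0.0114, "tz": 0, "twist": 0}
    - {"tx": 0, "ty": 0, "tz": 0, "twist": 0}
    - {"tx": 0, "ty": 0, "tz": 0, "twist": 0}

```text
clock: 14.9
position: [0.5246, -0.3718, 0.1488]
ee_rot: [-1.952, -2.461, -0.0]
force: [1.0, 0.2, -0.5]
width: 0.547
gripper_force: 15.0
```

Call:
move_arm:
  motion:
    - {"tx": 0, "ty": 0, "tz": 0.03, "twist": 0}
    - {"tx": 0, "ty": 0, "tz": 0.035, "twist": 0}
    - {"tx": 0, "ty": 0, "tz": 0.03, "twist": 0}
    - {"tx": 0, "ty": 0, "tz": 0.02, "twist": 0}
    - {"tx": 0, "ty": 0, "tz": 0.01, "twist": 0}
    - {"tx": 0, "ty": 0, "tz": 0, "twist": 0}
    - {"tx": 0, "ty": 0, "tz": 0, "twist": 0}

```text
clock: 15.6
position: [0.526, -0.3705, 0.0253]
ee_rot: [1.948, 2.464, 0.001]
force: [0.7, -0.1, -0.2]
width: 0.543
gripper_force: 15.0
```

```bash
python3 fp.py;python3 v.py c3 340 450 170 260 120 230 130 210
```

```text
now [ 0.526  -0.3705  0.0253] 1.8037 q [ 0.83  0.73 -0.46  1.68  0.41  0.83  0.42] w 0.543 clk 15.6
shift tot [ 0.      0.     -0.1247]: 3 x [ 0.      0.     -0.0416]
twist total 0.0006: 1 x 0.0006
shift tot [-0.0004 -0.0004 -0.    ]: 1 x [-0.0004 -0.0004 -0.    ]
shift tot [0.    0.    0.138]: 4 x [0.     0.     0.0345]
```

View pics/c3.png

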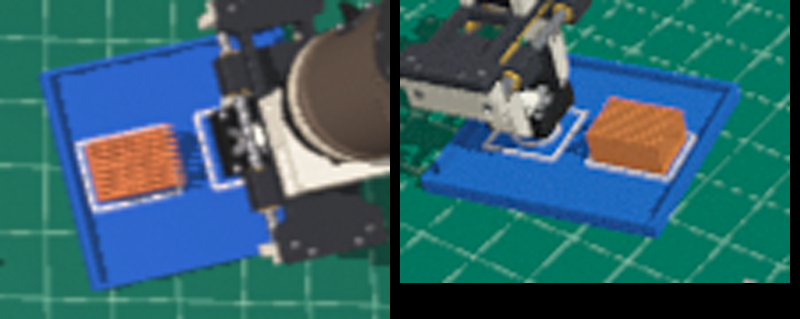

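```bash
cat > ov.py <<'E'
from h import *; from b import B,tw
import sys
def rect(cx,cy,hx,hy,z): return np.array([[*tw(B,(cx+sx*hx)/1e3,(cy+sy*hy)/1e3),z] for sx,sy in((-1,-1),(1,-1),(1,1),(-1,1))])
o=[]; fz=float(sys.argv[2])
for n,(u0,u1,v0,v1) in(("top",(340,450,170,260)),("scene",(120,230,130,210))):
    k=3.5; im=cv2.resize(arm.get_image(n)[v0:v1,u0:u1,::-1],None,fx=k,fy=k,interpolation=cv2.INTER_CUBIC)
    for P,c in((rect(0,45,26,34,.004),(0,255,255)),(rect(0,-45,29,29,.004),(0,255,255)),(rect(0,0,85,95,.014),(255,255,0)),(rect(0,-45,25,25,fz),(255,0,255)),(rect(0,45,22,30,.034),(255,0,255))):
        q=((proj(n,P)-[u0,v0]+.5)*k).astype(np.int32); cv2.polylines(im,[q],True,c,1)
    o.append(im)
h=max(i.shape[0] for i in o); cv2.imwrite(f"pics/{sys.argv[1]}.png",np.hstack([cv2.copyMakeBorder(i,0,h-i.shape[0],0,10,0) for i in o]))
E
python3 ov.py o1 .04
```

```text
(no output)
```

View pics/o1.png

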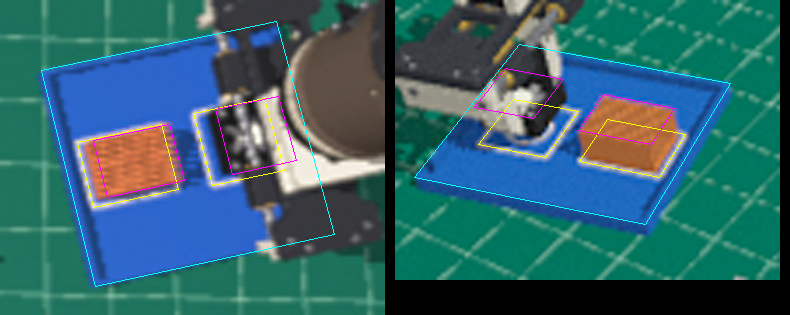

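The overlays line up with the outlines: copper is inside its rectangle, and the fan is on target for its square. Lowering and releasing the fan.

Call:
move_arm:
  motion:
    - {"tx": 0, "ty": 0, "tz": 0.008, "twist": 0}
    - {"tx": 0, "ty": 0, "tz": 0.005, "twist": 0}
    - {"tx": 0, "ty": 0, "tz": 0.003, "twist": 0}
    - {"tx": 0, "ty": 0, "tz": 0.001, "twist": 0}
    - {"tx": 0, "ty": 0, "tz": 0, "twist": 0}

```text
clock: 16.3
position: [0.5247, -0.3711, 0.0081]
ee_rot: [-1.949, -2.463, 0.002]
force: [-5.6, 1.9, 14.1]
width: 0.544
gripper_force: 15.0
```

Call:
move_arm:
  motion:
    - {"tx": 0, "ty": 0, "tz": 0, "twist": 0}
    - {"tx": 0, "ty": 0, "tz": 0, "twist": 0}
    - {"tx": 0, "ty": 0, "tz": 0, "twist": 0}
    - {"tx": 0, "ty": 0, "tz": -0.01, "twist": 0}
    - {"tx": 0, "ty": 0, "tz": -0.03, "twist": 0}
    - {"tx": 0, "ty": 0, "tz": -0.04, "twist": 0}
    - {"tx": 0, "ty": 0, "tz": -0.045, "twist": 0}
    - {"tx": 0, "ty": 0, "tz": -0.045, "twist": 0}
  gripper: -0.45

```text
clock: 17.1
position: [0.525, -0.3707, 0.1794]
ee_rot: [-1.949, -2.464, -0.001]
force: [0.8, -2.0, -0.6]
width: 0.725
gripper_force: 0.0
```

```bash
cat > t.py <<'E'
from b import *
th=np.pi  # closing along world y
plan([(.543,.0738,.18,th),(.543,.0738,.014,th)])
E
python3 t.py
```

```text
now [ 0.525  -0.3707  0.1794] 1.8032 q [ 0.87  0.56 -0.53  1.55  0.3   1.11  0.51] w 0.725 clk 17.1
twist total -0.8521: 10 x -0.0852
shift tot [-0.018   0.4445 -0.0006]: 11 x [-0.0016  0.0404 -0.0001]
shift tot [0.    0.    0.166]: 4 x [0.     0.     0.0415]
```

Call:
move_arm:
  motion:
    - {"tx": 0, "ty": 0, "tz": 0, "twist": -0.0852}
    - {"tx": 0, "ty": 0, "tz": 0, "twist": -0.0852}
    - {"tx": 0, "ty": 0, "tz": 0, "twist": -0.0852}
    - {"tx": 0, "ty": 0, "tz": 0, "twist": -0.0852}
    - {"tx": 0, "ty": 0, "tz": 0, "twist": -0.0852}
    - {"tx": 0, "ty": 0, "tz": 0, "twist": -0.0852}
    - {"tx": 0, "ty": 0, "tz": 0, "twist": -0.0852}
    - {"tx": 0, "ty": 0, "tz": 0, "twist": -0.0852}
    - {"tx": 0, "ty": 0, "tz": 0, "twist": -0.0852}
    - {"tx": 0, "ty": 0, "tz": 0, "twist": -0.0852}

```text
clock: 18.1
position: [0.5251, -0.3711, 0.1779]
ee_rot: [-0.008, 3.141, -0.001]
force: [0.1, -0.2, -0.7]
width: 0.73
gripper_force: 0.0
```

Call:
move_arm:
  motion:
    - {"tx": -0.0016, "ty": 0.0404, "tz": 0, "twist": 0}
    - {"tx": -0.0016, "ty": 0.0404, "tz": 0, "twist": 0}
    - {"tx": -0.0016, "ty": 0.0404, "tz": 0, "twist": 0}
    - {"tx": -0.0016, "ty": 0.0404, "tz": 0, "twist": 0}
    - {"tx": -0.0016, "ty": 0.0404, "tz": 0, "twist": 0}
    - {"tx": -0.0016, "ty": 0.0404, "tz": 0, "twist": 0}
    - {"tx": -0.0016, "ty": 0.0404, "tz": 0, "twist": 0}
    - {"tx": -0.0016, "ty": 0.0404, "tz": 0, "twist": 0}
    - {"tx": -0.0016, "ty": 0.0404, "tz": 0, "twist": 0}
    - {"tx": -0.0016, "ty": 0.0404, "tz": 0, "twist": 0}
    - {"tx": -0.002, "ty": 0.0405, "tz": 0, "twist": 0}

```text
clock: 19.2
position: [0.5433, 0.0749, 0.1779]
ee_rot: [0.001, 3.141, -0.001]
force: [-0.1, -0.9, 0.2]
width: 0.72
gripper_force: 0.0
```

Call:
move_arm:
  motion:
    - {"tx": 0, "ty": 0, "tz": 0.03, "twist": 0}
    - {"tx": 0, "ty": 0, "tz": 0.035, "twist": 0}
    - {"tx": 0, "ty": 0, "tz": 0.025, "twist": 0}
    - {"tx": 0, "ty": 0, "tz": 0, "twist": 0}
    - {"tx": 0, "ty": 0, "tz": 0, "twist": 0}

```text
clock: 19.7
position: [0.5435, 0.0737, 0.088]
ee_rot: [0.0, 3.142, 0.0]
force: [0.1, 0.1, 0.7]
width: 0.724
gripper_force: 0.0
```

```bash
python3 t.py; python3 v.py c4 200 340 130 260 200 340 150 270
```

```text
now [0.5435 0.0737 0.088 ] 3.1414 q [ 0.35  0.62 -0.83  1.87  0.57  0.91  0.81] w 0.724 clk 19.7
twist total -0.0001: 1 x -0.0001
shift tot [ 0.0005  0.0001 -0.092 ]: 3 x [ 0.0002  0.     -0.0307]
shift tot [0.    0.    0.166]: 4 x [0.     0.     0.0415]
```

View pics/c4.png

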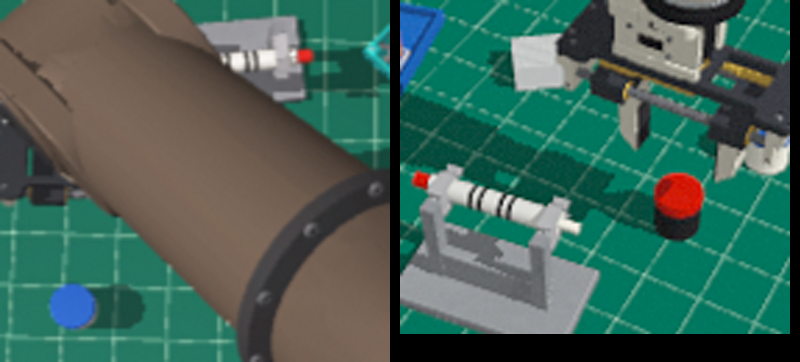

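Call:
move_arm:
  motion:
    - {"tx": 0, "ty": 0, "tz": 0.02, "twist": 0}
    - {"tx": 0, "ty": 0, "tz": 0.025, "twist": 0}
    - {"tx": 0, "ty": 0, "tz": 0.02, "twist": 0}
    - {"tx": 0, "ty": 0, "tz": 0.009, "twist": 0}
    - {"tx": 0, "ty": 0, "tz": 0, "twist": 0}

```text
clock: 20.3
position: [0.5435, 0.0734, 0.0134]
ee_rot: [-0.001, -3.141, 0.0]
force: [0.2, 0.9, -0.1]
width: 0.723
gripper_force: 0.0
```

Call:
move_arm:
  motion:
    - {"tx": 0, "ty": 0, "tz": 0, "twist": 0}
    - {"tx": 0, "ty": 0, "tz": 0, "twist": 0}
    - {"tx": 0, "ty": 0, "tz": 0, "twist": 0}
    - {"tx": 0, "ty": 0, "tz": 0, "twist": 0}
    - {"tx": 0, "ty": 0, "tz": 0, "twist": 0}
    - {"tx": 0, "ty": 0, "tz": 0, "twist": 0}
  gripper: 1
  squeeze: 20

```text
clock: 20.9
position: [0.5438, 0.0735, 0.0139]
ee_rot: [0.001, 3.141, -0.0]
force: [-2.2, -0.1, 6.7]
width: 0.447
gripper_force: 20.0
```

```bash
cat > tp.py <<'E'
from b import *
x,y=tw(Y,-45e-3,0); p,t,s=pose(); th=np.pi
plan([(p[0],p[1],.14,t),(x,y,.14,th),(x,y,.024,th)])
E
python3 tp.py
```

```text
now [0.5438 0.0735 0.0139] 3.1411 q [ 0.29  0.71 -0.75  1.92  0.68  0.78  0.72] w 0.447 clk 20.9
shift tot [ 0.      0.     -0.1261]: 4 x [ 0.      0.     -0.0315]
twist total -0.0003: 1 x -0.0003
shift tot [ 0.0488  0.2647 -0.    ]: 7 x [ 0.007   0.0378 -0.    ]
shift tot [0.    0.    0.116]: 3 x [0.     0.     0.0387]
```

Call:
move_arm:
  motion:
    - {"tx": 0, "ty": 0, "tz": -0.02, "twist": 0}
    - {"tx": 0, "ty": 0, "tz": -0.035, "twist": 0}
    - {"tx": 0, "ty": 0, "tz": -0.036, "twist": 0}
    - {"tx": 0, "ty": 0, "tz": -0.035, "twist": 0}
    - {"tx": 0.005, "ty": 0.025, "tz": 0, "twist": 0}
    - {"tx": 0.0073, "ty": 0.0399, "tz": 0, "twist": 0}
    - {"tx": 0.0073, "ty": 0.04, "tz": 0, "twist": 0}
    - {"tx": 0.0073, "ty": 0.04, "tz": 0, "twist": 0}
    - {"tx": 0.0073, "ty": 0.04, "tz": 0, "twist": 0}
    - {"tx": 0.0073, "ty": 0.04, "tz": 0, "twist": 0}
    - {"tx": 0.0073, "ty": 0.04, "tz": 0, "twist": 0}

```text
clock: 22.0
position: [0.4941, 0.3397, 0.1391]
ee_rot: [-0.001, -3.141, 0.001]
force: [0.2, 0.2, -1.1]
width: 0.451
gripper_force: 20.0
```

Call:
move_arm:
  motion:
    - {"tx": 0, "ty": 0, "tz": 0.02, "twist": 0}
    - {"tx": 0, "ty": 0, "tz": 0.03, "twist": 0}
    - {"tx": 0, "ty": 0, "tz": 0.03, "twist": 0}
    - {"tx": 0, "ty": 0, "tz": 0.02, "twist": 0}
    - {"tx": 0, "ty": 0, "tz": 0.01, "twist": 0}
    - {"tx": 0, "ty": 0, "tz": 0, "twist": 0}
    - {"tx": 0, "ty": 0, "tz": 0, "twist": 0}

```text
clock: 22.7
position: [0.4949, 0.3389, 0.03]
ee_rot: [0.001, 3.141, 0.001]
force: [-0.7, -0.0, 0.0]
width: 0.452
gripper_force: 20.0
```

```bash
python3 tp.py; python3 v.py c5 90 200 150 250 340 480 210 330;  python3 fc.py yellow_tray 0 .5398 .3422 .0885 
```

```text
now [0.4949 0.3389 0.03  ] 3.1413 q [-0.19  0.75 -0.76  1.78  0.65  0.88  0.32] w 0.452 clk 22.7
shift tot [ 0.    0.   -0.11]: 3 x [ 0.      0.     -0.0367]
twist total -0.0002: 1 x -0.0002
shift tot [-0.0001 -0.0007 -0.    ]: 1 x [-0.0001 -0.0007 -0.    ]
shift tot [0.    0.    0.116]: 3 x [0.     0.     0.0387]
top 75
scene 5511
joint [0.5402 0.3423 0.0961] 1.096
top [0.5432 0.3422 0.0965] 0.984
scene [0.5402 0.3423 0.0961] 0.112
```

View pics/c5.png

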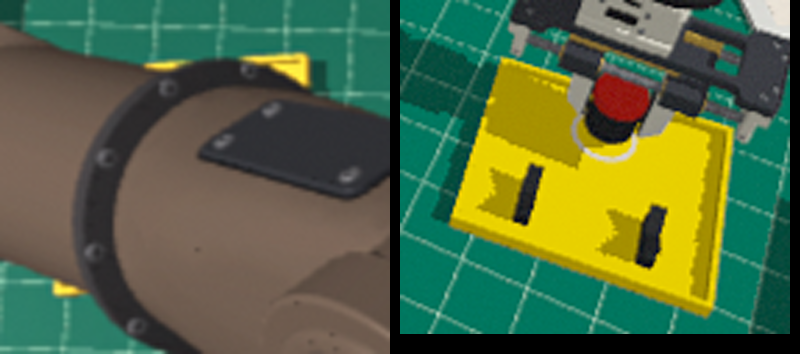

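Call:
move_arm:
  motion:
    - {"tx": 0, "ty": 0, "tz": 0.005, "twist": 0}
    - {"tx": 0, "ty": 0, "tz": 0.004, "twist": 0}
    - {"tx": 0, "ty": 0, "tz": 0.0025, "twist": 0}
    - {"tx": 0, "ty": 0, "tz": 0.0005, "twist": 0}
    - {"tx": 0, "ty": 0, "tz": 0, "twist": 0}

```text
clock: 23.4
position: [0.4947, 0.3381, 0.0178]
ee_rot: [0.001, 3.141, -0.001]
force: [-1.7, -3.3, 11.0]
width: 0.448
gripper_force: 20.0
```

Call:
move_arm:
  motion:
    - {"tx": 0, "ty": 0, "tz": 0, "twist": 0}
    - {"tx": 0, "ty": 0, "tz": 0, "twist": 0}
    - {"tx": 0, "ty": 0, "tz": 0, "twist": 0}
    - {"tx": 0, "ty": 0, "tz": -0.01, "twist": 0}
    - {"tx": 0, "ty": 0, "tz": -0.03, "twist": 0}
    - {"tx": 0, "ty": 0, "tz": -0.04, "twist": 0}
    - {"tx": 0, "ty": 0, "tz": -0.045, "twist": 0}
    - {"tx": 0, "ty": 0, "tz": -0.045, "twist": 0}
  gripper: -0.4

```text
clock: 24.2
position: [0.4942, 0.3383, 0.1894]
ee_rot: [0.0, -3.141, -0.0]
force: [1.2, 0.1, 0.5]
width: 0.7
gripper_force: 0.0
```

```bash
cat > pp.py <<'E'
from b import *
K=(.6560,-.0287,.125); th=K[2]+np.pi/2
plan([(K[0],K[1],.19,th),(K[0],K[1],.072,th)])
E
python3 pp.py
```

```text
now [0.4942 0.3383 0.1894] -3.1414 q [-0.11  0.58 -0.88  1.64  0.48  1.16  0.46] w 0.7 clk 24.2
twist total 0.9205: 10 x 0.0921
shift tot [-0.3843  0.1148 -0.0006]: 10 x [-0.0384  0.0115 -0.0001]
shift tot [0.    0.    0.118]: 3 x [0.     0.     0.0393]
```

Call:
move_arm:
  motion:
    - {"tx": 0, "ty": 0, "tz": 0, "twist": 0.0921}
    - {"tx": 0, "ty": 0, "tz": 0, "twist": 0.0921}
    - {"tx": 0, "ty": 0, "tz": 0, "twist": 0.0921}
    - {"tx": 0, "ty": 0, "tz": 0, "twist": 0.0921}
    - {"tx": 0, "ty": 0, "tz": 0, "twist": 0.0921}
    - {"tx": 0, "ty": 0, "tz": 0, "twist": 0.0921}
    - {"tx": 0, "ty": 0, "tz": 0, "twist": 0.0921}
    - {"tx": 0, "ty": 0, "tz": 0, "twist": 0.092}
    - {"tx": 0, "ty": 0, "tz": 0, "twist": 0.0919}
    - {"tx": 0, "ty": 0, "tz": 0, "twist": 0.0919}
  gripper: 0

```text
clock: 25.2
position: [0.4944, 0.3387, 0.1879]
ee_rot: [-2.085, -2.349, -0.001]
force: [0.6, -0.3, 0.2]
width: 0.5
gripper_force: 0.0
```

Call:
move_arm:
  motion:
    - {"tx": -0.0384, "ty": 0.0115, "tz": 0, "twist": 0}
    - {"tx": -0.0384, "ty": 0.0115, "tz": 0, "twist": 0}
    - {"tx": -0.0384, "ty": 0.0115, "tz": 0, "twist": 0}
    - {"tx": -0.0384, "ty": 0.0115, "tz": 0, "twist": 0}
    - {"tx": -0.0384, "ty": 0.0115, "tz": 0, "twist": 0}
    - {"tx": -0.0384, "ty": 0.0115, "tz": 0, "twist": 0}
    - {"tx": -0.0384, "ty": 0.0115, "tz": 0, "twist": 0}
    - {"tx": -0.0384, "ty": 0.0115, "tz": 0, "twist": 0}
    - {"tx": -0.0384, "ty": 0.0115, "tz": 0, "twist": 0}
    - {"tx": -0.0387, "ty": 0.0113, "tz": 0, "twist": 0}
    - {"tx": 0, "ty": 0, "tz": 0, "twist": 0}

```text
clock: 26.3
position: [0.6578, -0.0367, 0.1871]
ee_rot: [2.087, 2.344, -0.004]
force: [-0.7, -0.0, 0.0]
width: 0.5
gripper_force: 0.0
```

Call:
move_arm:
  motion:
    - {"tx": 0, "ty": 0, "tz": 0.03, "twist": 0}
    - {"tx": 0, "ty": 0, "tz": 0.03, "twist": 0}
    - {"tx": 0, "ty": 0, "tz": 0.02, "twist": 0}
    - {"tx": 0, "ty": 0, "tz": 0, "twist": 0}
    - {"tx": 0, "ty": 0, "tz": 0, "twist": 0}

```text
clock: 26.8
position: [0.6564, -0.0281, 0.108]
ee_rot: [-2.078, -2.356, -0.001]
force: [-0.0, -0.9, 0.7]
width: 0.502
gripper_force: 0.0
```

```bash
python3 pp.py; python3 v.py c6 230 330 120 190 180 290 180 280
```

```text
now [ 0.6564 -0.0281  0.108 ] 1.6958 q [ 0.24  0.64 -0.43  1.59  0.3   0.98 -0.17] w 0.502 clk 26.8
twist total 0.0000: 1 x 0.0000
shift tot [-0.0006 -0.0005 -0.082 ]: 2 x [-0.0003 -0.0002 -0.041 ]
shift tot [0.    0.    0.118]: 3 x [0.     0.     0.0393]
```

View pics/c6.png

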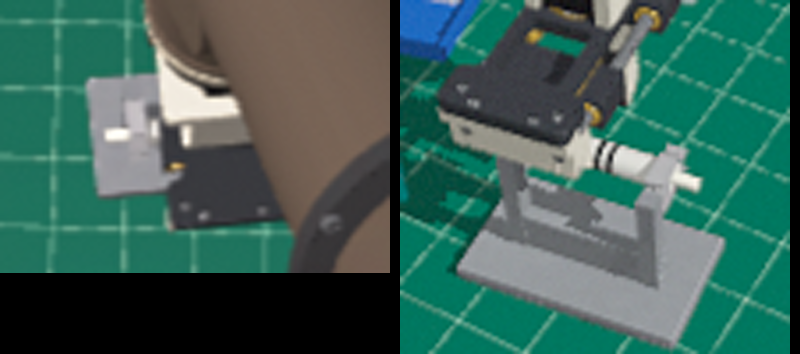

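Call:
move_arm:
  motion:
    - {"tx": 0, "ty": 0, "tz": 0.012, "twist": 0}
    - {"tx": 0, "ty": 0, "tz": 0.012, "twist": 0}
    - {"tx": 0, "ty": 0, "tz": 0.008, "twist": 0}
    - {"tx": 0, "ty": 0, "tz": 0.004, "twist": 0}
    - {"tx": 0, "ty": 0, "tz": 0, "twist": 0}

```text
clock: 27.4
position: [0.6557, -0.0287, 0.0702]
ee_rot: [-2.078, -2.354, 0.002]
force: [0.2, -0.1, -0.1]
width: 0.499
gripper_force: 0.0
```

Call:
move_arm:
  motion:
    - {"tx": 0, "ty": 0, "tz": 0, "twist": 0}
    - {"tx": 0, "ty": 0, "tz": 0, "twist": 0}
    - {"tx": 0, "ty": 0, "tz": 0, "twist": 0}
    - {"tx": 0, "ty": 0, "tz": 0, "twist": 0}
    - {"tx": 0, "ty": 0, "tz": 0, "twist": 0}
    - {"tx": 0, "ty": 0, "tz": 0, "twist": 0}
  gripper: 1
  squeeze: 30

```text
clock: 28.0
position: [0.6558, -0.0288, 0.0712]
ee_rot: [-2.079, -2.355, 0.001]
force: [-3.3, -0.7, 2.1]
width: 0.185
gripper_force: 30.0
```

```bash
python3 - <<'E'
from p import *
p,t,s=pose(); w=t-np.pi/2
print(s["force"],s["ft_torque"])
plan([(p[0]-.06*np.cos(w),p[1]-.06*np.sin(w),p[2],t)])
E
```

```text
[-3.33003583 -0.69734411  2.08156891] [-0.1208009   0.58885394 -0.01534009]
now [ 0.6558 -0.0288  0.0712] 1.6952 q [ 0.23  0.68 -0.42  1.62  0.33  0.92 -0.18] w 0.185 clk 28.0
shift tot [-0.   -0.06 -0.  ]: 2 x [-0.   -0.03 -0.  ]
```

Width 17 mm, so the pump is gripped. Pulling straight forward.

Call:
move_arm:
  motion:
    - {"tx": 0, "ty": -0.003, "tz": 0, "twist": 0}
    - {"tx": 0, "ty": -0.003, "tz": 0, "twist": 0}
    - {"tx": 0, "ty": -0.003, "tz": 0, "twist": 0}
    - {"tx": 0, "ty": -0.003, "tz": 0, "twist": 0}
    - {"tx": 0, "ty": -0.003, "tz": 0, "twist": 0}
    - {"tx": 0, "ty": -0.003, "tz": 0, "twist": 0}
    - {"tx": 0, "ty": -0.003, "tz": 0, "twist": 0}
    - {"tx": 0, "ty": -0.003, "tz": 0, "twist": 0}
  squeeze: 45

```text
clock: 28.8
position: [0.6316, -0.0319, 0.071]
ee_rot: [-2.079, -2.355, 0.001]
force: [0.1, -0.3, -0.2]
width: 0.179
gripper_force: 45.0
```

Call:
move_arm:
  motion:
    - {"tx": 0, "ty": -0.005, "tz": 0, "twist": 0}
    - {"tx": 0, "ty": -0.008, "tz": 0, "twist": 0}
    - {"tx": 0, "ty": -0.015, "tz": 0, "twist": 0}
    - {"tx": 0, "ty": -0.015, "tz": 0, "twist": 0}
    - {"tx": 0, "ty": 0, "tz": -0.02, "twist": 0}
    - {"tx": 0, "ty": 0, "tz": -0.03, "twist": 0}
    - {"tx": 0, "ty": 0, "tz": -0.03, "twist": 0}
    - {"tx": 0, "ty": 0, "tz": 0, "twist": 0}
    - {"tx": 0, "ty": 0, "tz": 0, "twist": 0}

```text
clock: 29.7
position: [0.5896, -0.0372, 0.1516]
ee_rot: [2.078, 2.354, 0.0]
force: [-0.0, -0.1, -1.6]
width: 0.185
gripper_force: 45.0
```

```bash
cat > q.py <<'E'
from b import *
Y=(.5401,.3424,.092)
x,y=tw(Y,45e-3,0); th=Y[2]+np.pi/2; print(x,y,th)
plan([(x,y,.15,th),(x,y,.016,th)])
E
python3 q.py; python3 v.py c7 220 340 120 220 180 320 150 270
```

```text
0.5849096942857885 0.34653416231105766 1.6627963267948966
now [ 0.5896 -0.0372  0.1516] 1.6951 q [ 0.3   0.5  -0.47  1.72  0.26  0.98 -0.14] w 0.185 clk 29.7
twist total 0.0206: 1 x 0.0206
shift tot [0.3825 0.0306 0.0016]: 10 x [0.0383 0.0031 0.0002]
shift tot [0.    0.    0.134]: 4 x [0.     0.     0.0335]
```

View pics/c7.png

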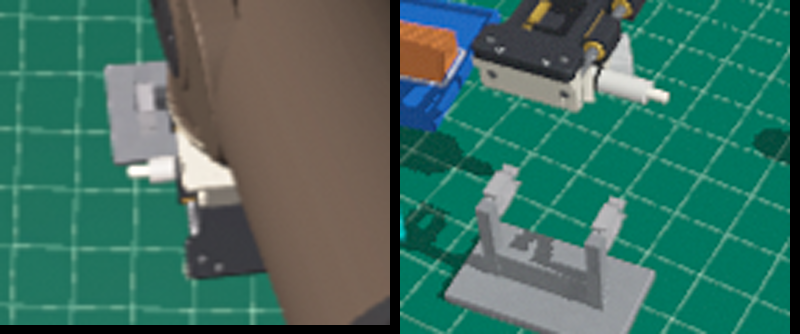

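```bash
python3 - <<'E'
from h import *; from p import pose
p,t,s=pose(); e=np.array([np.cos(t),np.sin(t),0]); q=p+[0,0,.0138]
for sg in(1,): 
  for n in("top","scene"): print(n,proj(n,np.array([q+sg*.07*e])))
print("obs top", unproj("top",(260.0,172.9),q[2])-q, "scene",unproj("scene",(180+666/390*140-400/390*140,150+98/390*140),q[2])-q)
E
```

```text
top [[257.65534551 173.48584159]]
scene [[276.93504609 184.75827943]]
obs top [-7.14363188e-03  6.40471459e-02  2.77555756e-17] scene [-6.10102925e-03  6.74075407e-02  2.77555756e-17]
```

Call:
move_arm:
  motion:
    - {"tx": 0, "ty": 0, "tz": 0, "twist": 0.0206}
    - {"tx": 0.025, "ty": 0.002, "tz": 0, "twist": 0}
    - {"tx": 0.04, "ty": 0.0032, "tz": 0, "twist": 0}
    - {"tx": 0.04, "ty": 0.0032, "tz": 0, "twist": 0}
    - {"tx": 0.04, "ty": 0.0032, "tz": 0, "twist": 0}
    - {"tx": 0.04, "ty": 0.0032, "tz": 0, "twist": 0}
    - {"tx": 0.04, "ty": 0.0032, "tz": 0, "twist": 0}
    - {"tx": 0.04, "ty": 0.0032, "tz": 0, "twist": 0}
    - {"tx": 0.04, "ty": 0.0032, "tz": 0, "twist": 0}
    - {"tx": 0.04, "ty": 0.0032, "tz": 0, "twist": 0}
    - {"tx": 0.0375, "ty": 0.003, "tz": 0, "twist": 0}
    - {"tx": 0, "ty": 0, "tz": 0, "twist": 0}

```text
clock: 31.0
position: [0.5818, 0.354, 0.1501]
ee_rot: [-2.106, -2.325, -0.001]
force: [1.3, -0.6, -0.9]
width: 0.18
gripper_force: 45.0
```

Call:
move_arm:
  motion:
    - {"tx": 0, "ty": 0, "tz": 0.025, "twist": 0}
    - {"tx": 0, "ty": 0, "tz": 0.03, "twist": 0}
    - {"tx": 0, "ty": 0, "tz": 0.025, "twist": 0}
    - {"tx": 0, "ty": 0, "tz": 0, "twist": 0}
    - {"tx": 0, "ty": 0, "tz": 0, "twist": 0}

```text
clock: 31.5
position: [0.5848, 0.3463, 0.0708]
ee_rot: [-2.117, -2.32, 0.002]
force: [0.1, 0.9, -0.4]
width: 0.183
gripper_force: 45.0
```

```bash
python3 q.py; python3 v.py c8 90 200 150 250 340 480 190 330
```

```text
0.5849096942857885 0.34653416231105766 1.6627963267948966
now [0.5848 0.3463 0.0708] 1.6622 q [-0.34  0.71 -0.44  1.55  0.35  0.95 -0.8 ] w 0.183 clk 31.5
twist total -0.0004: 1 x -0.0004
shift tot [ 0.0003  0.0001 -0.0792]: 2 x [ 0.0001  0.0001 -0.0396]
shift tot [0.    0.    0.134]: 4 x [0.     0.     0.0335]
```

View pics/c8.png

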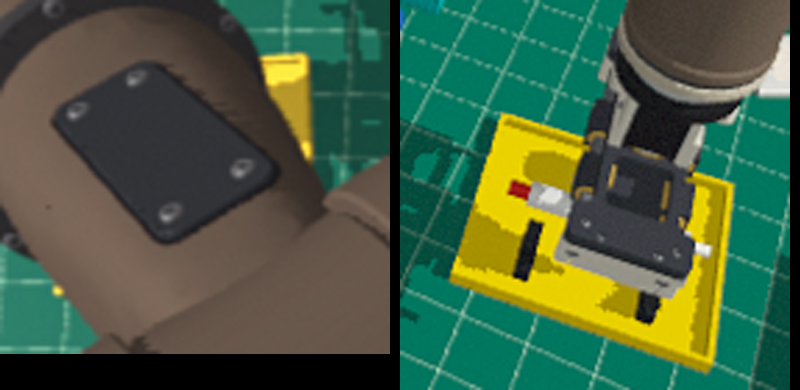

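```bash
python3 - <<'E'
from h import *; from p import pose
p,t,s=pose(); e=np.array([np.cos(t),np.sin(t),0]); f=np.array([-e[1],e[0],0]);q=p+[0,0,.0138]
im=arm.get_image("scene"); k=8
u0,v0=372,245
for P in(q+.07*e,q-.07*e): print("exp",proj("scene",P[None]))
for u in((379.1,257.5),(452,279.7)):
    d=unproj("scene",u,q[2])-q; print("obs along",d@e,"across",d@f)
a=im[235:295,370:462,::-1]; b=cv2.resize(a,None,fx=8,fy=8,interpolation=cv2.INTER_CUBIC); 
for P,c in((q+.07*e,(255,0,255)),(q-.07*e,(255,0,255))): cv2.circle(b,tuple(((proj("scene",P[None])[0]-[370,235]+.5)*8).astype(int)),4,c,1)
cv2.imwrite("pics/z.png",b)
E
```

```text
exp [[453.00696277 280.43962414]]
exp [[380.85935398 256.73480326]]
obs along -0.07284820766853842 across -0.003274650404557311
obs along 0.0680429361523299 across 0.0009526270348273261
```

View pics/z.png

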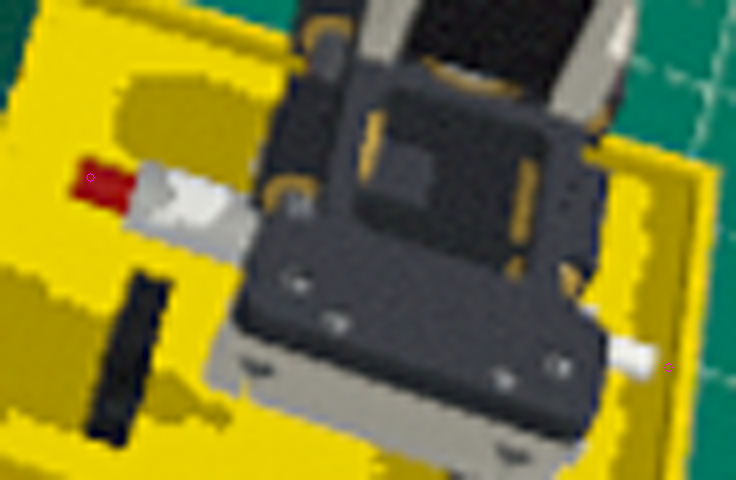

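Pump sits about 2 mm toward the plunger end in the grip, so I'll shift +2.2 mm and then lower.

Call:
move_arm:
  motion:
    - {"tx": 0.0024, "ty": 0.0001, "tz": 0.015, "twist": 0}
    - {"tx": 0, "ty": 0, "tz": 0.015, "twist": 0}
    - {"tx": 0, "ty": 0, "tz": 0.01, "twist": 0}
    - {"tx": 0, "ty": 0, "tz": 0.006, "twist": 0}
    - {"tx": 0, "ty": 0, "tz": 0.004, "twist": 0}
    - {"tx": 0, "ty": 0, "tz": 0.002, "twist": 0}
    - {"tx": 0, "ty": 0, "tz": 0, "twist": 0}

```text
clock: 32.35
position: [0.585, 0.3491, 0.0192]
ee_rot: [2.117, 2.321, 0.0]
force: [0.0, 0.6, -1.1]
width: 0.184
gripper_force: 45.0
```

Call:
move_arm:
  motion:
    - {"tx": 0, "ty": 0, "tz": 0.001, "twist": 0}
    - {"tx": 0, "ty": 0, "tz": 0.001, "twist": 0}
    - {"tx": 0, "ty": 0, "tz": 0, "twist": 0}

```text
clock: 32.65
position: [0.5852, 0.3492, 0.0175]
ee_rot: [2.117, 2.321, 0.001]
force: [-0.3, 0.4, -1.5]
width: 0.178
gripper_force: 45.0
```

```bash
python3 q.py
```

```text
0.5849096942857885 0.34653416231105766 1.6627963267948966
now [0.5852 0.3492 0.0175] 1.6629 q [-0.36  0.78 -0.42  1.58  0.38  0.86 -0.83] w 0.178 clk 32.65
twist total 0.0000: 1 x 0.0000
shift tot [-0.0027 -0.0005 -0.1325]: 4 x [-0.0007 -0.0001 -0.0331]
shift tot [0.    0.    0.134]: 4 x [0.     0.     0.0335]
```

Call:
move_arm:
  motion:
    - {"tx": 0, "ty": 0, "tz": 0.001, "twist": 0}
    - {"tx": 0, "ty": 0, "tz": 0.0005, "twist": 0}
    - {"tx": 0, "ty": 0, "tz": 0, "twist": 0}

```text
clock: 32.95
position: [0.5853, 0.3493, 0.0173]
ee_rot: [2.117, 2.321, 0.002]
force: [-2.7, -3.2, 11.6]
width: 0.182
gripper_force: 45.0
```

Call:
move_arm:
  motion:
    - {"tx": 0, "ty": 0, "tz": 0, "twist": 0}
    - {"tx": 0, "ty": 0, "tz": 0, "twist": 0}
    - {"tx": 0, "ty": 0, "tz": 0, "twist": 0}
    - {"tx": 0, "ty": 0, "tz": -0.01, "twist": 0}
    - {"tx": 0, "ty": 0, "tz": -0.02, "twist": 0}
    - {"tx": 0, "ty": 0, "tz": -0.04, "twist": 0}
    - {"tx": 0, "ty": 0, "tz": -0.045, "twist": 0}
    - {"tx": 0, "ty": 0, "tz": -0.045, "twist": 0}
  gripper: 0.3

```text
clock: 33.75
position: [0.5846, 0.349, 0.1778]
ee_rot: [-2.116, -2.321, 0.0]
force: [0.9, 0.3, 0.2]
width: 0.349
gripper_force: 0.0
```

```bash
python3 - <<'E'
from p import *
p,t,s=pose(); plan([(.36,0,.35,t)])
E
```

```text
now [0.5846 0.349  0.1778] 1.6632 q [-0.33  0.61 -0.48  1.45  0.29  1.15 -0.76] w 0.349 clk 33.75
shift tot [-0.3268 -0.2559 -0.1722]: 11 x [-0.0297 -0.0233 -0.0157]
```

Call:
move_arm:
  motion:
    - {"tx": 0, "ty": 0, "tz": -0.04, "twist": 0}
    - {"tx": -0.03, "ty": -0.023, "tz": -0.005, "twist": 0}
    - {"tx": -0.03, "ty": -0.023, "tz": -0.005, "twist": 0}
    - {"tx": -0.03, "ty": -0.023, "tz": -0.005, "twist": 0}
    - {"tx": -0.03, "ty": -0.023, "tz": -0.005, "twist": 0}
    - {"tx": -0.03, "ty": -0.023, "tz": -0.005, "twist": 0}
    - {"tx": -0.03, "ty": -0.023, "tz": -0.005, "twist": 0}
    - {"tx": -0.03, "ty": -0.023, "tz": -0.005, "twist": 0}
    - {"tx": -0.03, "ty": -0.023, "tz": -0.005, "twist": 0}
    - {"tx": -0.03, "ty": -0.023, "tz": -0.005, "twist": 0}
    - {"tx": -0.03, "ty": -0.023, "tz": -0.005, "twist": 0}
    - {"tx": 0, "ty": 0, "tz": 0, "twist": 0}

```text
clock: 34.95
position: [0.3814, 0.0255, 0.2666]
ee_rot: [2.121, 2.315, -0.002]
force: [0.0, -0.6, -0.1]
width: 0.35
gripper_force: 0.0
```

```bash
python3 - <<'E'
from h import *
t=arm.get_image("top")[:,:,::-1]; s=arm.get_image("scene")[:,:,::-1]
f=lambda i,u0,u1,v0,v1:cv2.resize(i[v0:v1,u0:u1],(390,290),interpolation=cv2.INTER_CUBIC)
cv2.imwrite("pics/fin.png",np.vstack([np.hstack([f(t,90,200,155,237),f(t,340,450,170,252)]),np.hstack([f(s,350,470,225,325),f(s,120,220,135,210)])]))
E
python3 fc.py copper_sink_center .004 .506 -.288 .232;python3 fc.py fan_center .004 .527 -.376 .232; python3 fc.py flux_tub_center .004 .495 .338 0
```

```text
top 432
scene 450
joint [ 0.5078 -0.2867  0.2129] 0.184
top [ 0.5075 -0.2847  0.2055] 0.071
scene [ 0.5068 -0.2891  0.2339] 0.068
top 389
scene 341
joint [ 0.5263 -0.3745  0.2466] 0.163
top [ 0.5262 -0.3738  0.254 ] 0.064
scene [ 0.526  -0.3764  0.257 ] 0.071
top 241
miss scene
joint [0.495  0.3383 0.2663] 0.199
top [0.495  0.3382 0.5912] 0.199
```

View pics/fin.png

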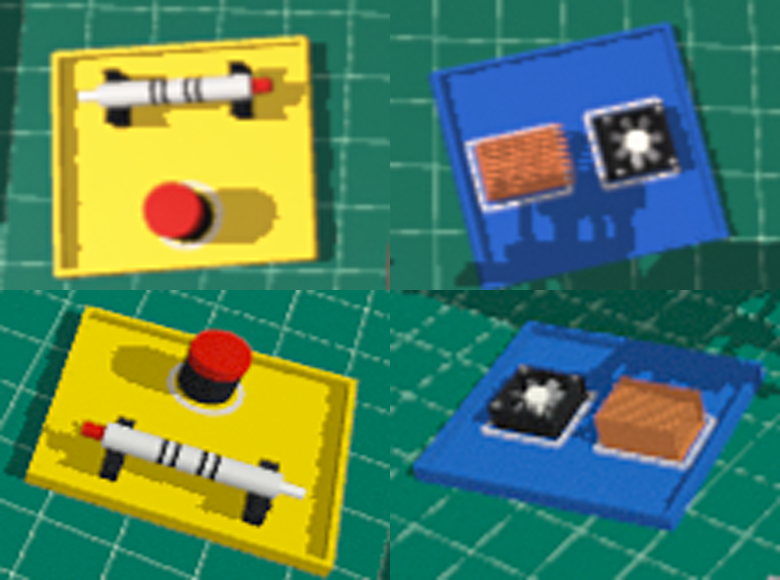

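Everything is in place; a quick check of the pump's lengthwise centring.

```bash
python3 fc.py pump_center -.055 .585 .3465 .092; python3 fc.py yellow_tray 0 .5401 .3424 .092; python3 - <<'E'
from b import *; print(tw((.5401,.3424,.092),.045,0))
E
```

```text
top 327
scene 576
joint [0.5856 0.3435 0.0869] 0.29
top [0.5862 0.3458 0.0863] 0.116
scene [0.5844 0.3429 0.0836] 0.107
top 4059
scene 5194
joint [0.5405 0.3431 0.09  ] 0.323
top [0.5414 0.3437 0.0918] 0.146
scene [0.5397 0.3424 0.0949] 0.174
(np.float64(0.5849096942857885), np.float64(0.34653416231105766))
```

```bash
python3 -c "
from cell import arm
print(arm.sign_off())"
```

```text
the job is handed in; nothing more can be done
None
```

I made up both kits in the order you asked and handed the job in at about 36 s, but I haven't seen the verdict; in the last pictures the heatsink and fan sat inside their outlines, the tub stood upright on its ring, and the pump lay in the cradle, centred to within about 3 mm.

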